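# Lock the lamp module into its bayonet socket

## Robot

A 6-joint arm with a two-finger parallel gripper is mounted at the origin on the work surface. World frame = base frame: x ahead of the robot, y to its left, z up, the work surface at z = 0. Lengths are in m, angles in degrees, forces in N, time in s.
With the tool pointing down it reaches from about 0.4 to 0.825 m from the base axis. Payload 7 kg.
Tool frame: the origin (TCP) lies midway between the tips of the shut fingers; the grasp point (between the pads) lies r.hold_point_z behind it (r.hold_point_z is the distance from the TCP to the grasp point, in m); z points along the fingers, x is the direction in which the jaws open and shut, and the axes are right-handed (so a half turn about z gives the same grasp; the last joint's range is limited). The gripper opens to 88 mm and grips with 3 to 60 N. Pads are 19 mm wide; open, the fingers measure 130 mm over their backs; the gripper's body (78 mm by 193 mm) begins 47 mm behind the grasp point.
Start: joints at [88.184, 20.546, 0.682, 0, -70.136, -16.507], TCP at [0.212, 0.641, 0.227] pointing down, gripper open.
Joint ranges: [-176.03, 176.03], [-82.01, 121.73], [-58.28, 71.71], [-173.87, 95.51], [-174.79, -0.11], [-173.66, 173.66]. Speed limits (degrees/s): [136.94, 136.94, 172.46, 180, 180, 180].

## Interface

Orientations are given as [roll, pitch, yaw] about the fixed x, y, z axes, in that order (R = Rz(yaw) Ry(pitch) Rx(roll)).
In Python, from plant import get_state, viewer, close_job, r gives the robot as it stands.
- The arm moves only by the tool apply_moves, never from a script. Its argument "plan" is a list of rows, each a list of 3 entries, a list of its own where there are three numbers: the closure in counts, from 0 (fully open) to 255 (shut), then the shift along the tool's x, y, z in units of 50 mm (1.0 is 50 mm), then the turn about the tool's z in units of 6 degrees (1.0 is 6 degrees). A call has 1 to 12 rows; each row shifts and turns the commanded pose from where the row before left it, along the tool's axes as they then stand; what a row does not reach is not made up. A row lasts 1/8 s, in which the tool goes at most 62.5 mm and 10.7 degrees, less where a joint would pass 70% of its speed; a pose out of reach is approached as far as the arm can. A call is refused whole if a number of a shift passes 1 or a number of a turn 1, either way. A call with a gripper value outside its range is refused whole. The fingers move at their own pace and stop on an object; "squeeze" is the grip in N (left out, the last holds). Time passes only in rows, so rows that do not move let the fingers close. It gives the time, the measured TCP pose, the force and the opening at its end, in the units of the state.
- get_state(): the state, without advancing time (a new reading comes with each control period).
- viewer.capture(name): name is "scene" or "side" or "wrist"; returns a dict with "frame" (420x560x3 uint8, blue, green, red), "K" (3x3 intrinsics, pixels), "D" ([k1, k2, p1, p2, k3] as OpenCV has them; the pictures are not rectified), "R" (3x3) and "t" (3): a world point X has camera coordinates R X + t; the wrist camera has in their place "mount" (4x4, takes a point from camera to tool coordinates, whose origin is the TCP and whose axes are the tool frame's). Camera axes: x right, y down, z forward; pixel columns grow to the right and rows downward; lengths in m; the calibration is good to about 2 mm. A picture is of the moment at which its call begins: read the wrist's pose just before it. There is no depth.
- close_job(): hands the job in, once; it reports no verdict.
The state is a dict: "time_s": time; "joints": joint angles; "qd": joint speeds; "joint_torque": joint torques, N m; "tcp_pos": TCP position; "eef_rot": TCP orientation; "contact_force": force on the tool from outside, world axes, zero at the start; "moment": the same for the moment, N m; "gripper_width": finger opening in m.
Only numpy, scipy, OpenCV 4.12 (cv2) and the standard library are available. Lean on these libraries where they do the work, as an engineer would, in place of code of your own. Each camera call takes 0.05 s, during which the arm holds its last target.

## Task

Pick up the lamp module (the one with the flat bar grip) and fit it in the bayonet socket on top of the grey lamp house: find the entry slots, press it in against the spring, twist it clockwise until you feel the stop, and let the spring lift it into its notches so that it stays locked, upright, when you let go. The ring is clamped askew, so feel for the slots, and never force it: no more than 60 N of contact in all, pressing or twisting. Leave the other things on the bench where they are.

Things in the scene. Friction and masses are not known exactly. Their poses are not given: they have to be found in the camera images.
- module_grip (a point): LAMP MODULE to be fitted: loose, with a flat black BAR grip on top (42 mm long along its x, 16 mm wide along y, 38 mm tall; take it across the 16 mm). It stands upright on its stem on the bench, 65 mm tall in all, about 0.13 kg. Point on its axis, inside the bar, 48 mm above the module's underside; z is up.
- module_foot (a point): centre of the lamp module's underside, axes as module_grip. Upwards from here: aluminium stem, 28 mm diameter, 0 to 22 mm; flange, 52 mm diameter, 22 to 27 mm; bar, 27 to 65 mm. Two equal steel lugs stick out of the stem along +x and -x, in line with the bar's length, to 20 mm from the axis; 7 mm wide, 3 to 9 mm above the underside. A half turn makes no difference.
- lamphouse: LAMP HOUSE: grey box fixed on the bench, 130 (x) x 110 (y) x 70 mm tall, with the socket's ring standing 10 mm out of its top; origin under its centre, z up.
- socket (a point): BAYONET SOCKET: centre of the top face of the ribbed aluminium ring (62 mm outside diameter, bore 31 mm), 80 mm above the bench; axes as the lamp house. Two opposite entry slots, 10 mm wide, reach 22 mm from the axis. They lie 0.25 to 1.35 rad anticlockwise (from above) of the house's +x and -x; where in that range no measured pose shows: look at the slots or feel for them.
- lip (a point): on the socket's axis, 8 mm below the ring's top: underside of the lip. A lug enters within about 0.07 rad of its slot; off it, it rests on the ring (module_grip 45 mm above the socket point). With module_grip less than 31 mm above the socket point the lugs are under the lip and the module turns CLOCKWISE seen from above; the other way is blocked.
- notch_roof (a point): on the socket's axis, 4 mm below the ring's top: height of the notches' roof. The notches are 0.87 rad (50 degrees) clockwise from the slots, a solid stop about 0.15 rad further. There the spring lifts the let-go module 4 mm into the notches: module_grip then rests 35 mm above the socket point. More than 60 N of contact between module and lamp house spoils them.
- plunger (a joint): spring plunger in the bore, metres pressed down (0 to 0.014). The stem meets it when module_grip is 41 mm above the socket point (0); 0.006 when locked; above 0.010 the lugs are under the lip; it bottoms at 0.014. The spring pushes up with about 2 N at first and 1 N more per mm.
- filter_plug_mid (a point): bystander, not the lamp module: a filter plug with a ROUND black head (34 mm diameter) and a smooth 38 mm stem without lugs, 55 mm tall; point at its middle
- dish: bystander: closed clear culture dish, 90 mm diameter, 16 mm tall; origin at the centre of its underside
- amber_bottle: bystander: amber bottle, 60 mm diameter, 110 mm tall; origin under its centre
- medium_bottle: bystander: bottle of red medium, 64 mm diameter, 120 mm tall; origin under its centre
- beaker: bystander: empty glass beaker, 66 mm diameter, 75 mm tall; origin under its centre
- screwdriver: bystander: screwdriver, 150 mm long, lying along its x
- jar: bystander: white jar, 48 mm diameter, 50 mm tall; origin under its centre
Things that resemble listed ones, but are neither listed nor needed, are in the scene too. What is shaped like the part that bears module_grip but green is not meant.

How it is judged:
By the outcome, as a careful person would: the job done as asked, in the order asked, and still so for the second after the job is handed in, with the robot touching nothing.
It also fails if it takes over 64 s, if anything falls off the work surface, if the arm or the gripper's body presses on something with over 40 N, if the wrist force passes 120 N, or if a joint passes its speed limit or range.

## Working session

There is one attempt and no reset: what is moved stays moved. The work goes in short steps, Python scripts to look and compute and a tool call to move; the robot and the scene stay as the last step left them, time stands still between calls to the robot, and variables do not carry over. Pictures are saved under pics/ and viewed, and the job is handed in when it is done.

Besides the shell and the picture viewer there is one more tool, called after ">>>" as name(argument=value, ...) on one line, values as JSON. apply_moves: Moves the arm, as the interface text tells. Its arguments: {"type":"object","properties":{"plan":{"type":"array","items":{"type":"array"}},"squeeze":{"type":"number"}},"required":["plan"]}

```bash
mkdir -p pics; ls; cat > h.py <<'E'
import numpy as np, cv2, pickle
from plant import get_state, viewer, close_job, r
from scipy.spatial.transform import Rotation as Ro
def snap(n,fn):
    s=get_state(); c=viewer.capture(n); cv2.imwrite(f'pics/{fn}.png',c['frame'])
    c['s']={k:s[k] for k in('tcp_pos','eef_rot')}; pickle.dump(c,open(f'pics/{fn}.pkl','wb')); return c
def load(fn): return pickle.load(open(f'pics/{fn}.pkl','rb'))
def RT(c):
    if 'R' in c and c.get('R') is not None: return np.array(c['R']),np.array(c['t']).ravel()
    T=np.eye(4); T[:3,:3]=Ro.from_euler('xyz',c['s']['eef_rot'],degrees=True).as_matrix(); T[:3,3]=c['s']['tcp_pos']
    M=np.linalg.inv(T@np.array(c['mount'])); return M[:3,:3],M[:3,3]
def pix(c,uv,z):
    R,t=RT(c); p=cv2.undistortPoints(np.array(uv,float).reshape(-1,1,2),np.array(c['K']),np.array(c['D'],float)).reshape(-1,2)
    o=-R.T@t; d=np.c_[p,np.ones(len(p))]@R
    return o+d*((z-o[2])/d[:,2])[:,None]
def proj(c,X):
    R,t=RT(c); return cv2.projectPoints(np.array(X,float).reshape(-1,1,3),cv2.Rodrigues(R)[0],t,np.array(c['K']),np.array(c['D'],float))[0].reshape(-1,2)
E
python3 - <<'E'
from h import *
print(get_state(), r.hold_point_z)
for n in('scene','side','wrist'): c=snap(n,n+'0')
print(c['mount'])
E
```

```text
pics
{'time_s': 0.0, 'joints': array([ 8.81840147e+01,  2.05891430e+01,  6.33007870e-01, -1.83008960e-02,
       -7.01352953e+01, -1.65048543e+01]), 'qd': array([ 0.04588367,  0.03693237, -0.00530376,  0.06344188,  0.0198208 ,
        0.05727552]), 'joint_torque': array([ 1.67765702e-04, -5.82711446e+01,  2.93071425e+01,  6.99704468e+00,
        7.23727353e-03, -1.47802734e-04]), 'tcp_pos': array([0.21208382, 0.64030055, 0.22564846]), 'eef_rot': array([-1.79990518e+02, -9.25509594e-02, -1.08327080e+02]), 'contact_force': array([-0.12991477, -0.59877668, -0.23406641]), 'moment': array([-0.05146285, -0.02360211,  0.05753732]), 'gripper_width': 0.08746819379038397} 0.0188
[[ 9.99999843e-01 -2.80289970e-04 -4.84739117e-04 -3.13900551e-04]
 [ 4.11880805e-04  9.54665306e-01  2.97681011e-01 -8.10687726e-02]
 [ 3.79326616e-04 -2.97681164e-01  9.54665272e-01 -1.57522581e-01]
 [ 0.00000000e+00  0.00000000e+00  0.00000000e+00  1.00000000e+00]]
```

View pics/scene0.png

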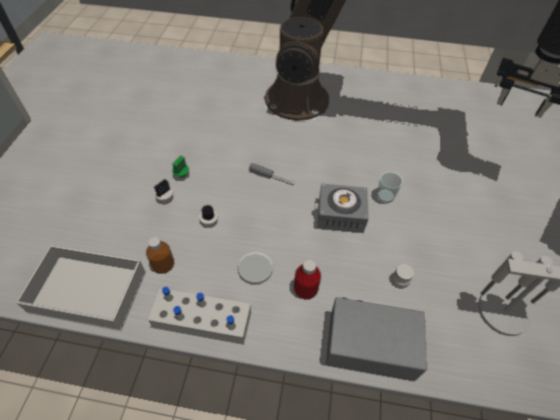

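View pics/side0.png

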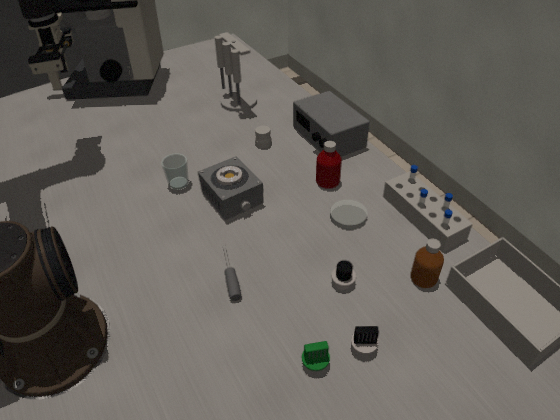

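View pics/wrist0.png

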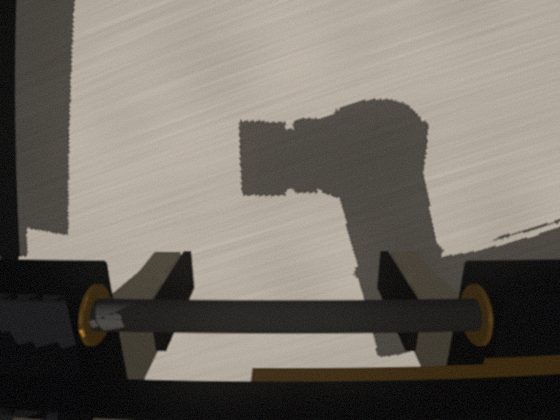

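The scene shows the module (black bar) at about (163,190), with a green lookalike at (181,167) and the filter plug at (208,214). The lamp house is at (344,205). In the side view the module is at (366,338) and the house at (230,185).

```bash
python3 - <<'E'
from h import *
a,b=load('scene0'),load('side0')
def tri(u,v):
    A=[];
    for c,p in((a,u),(b,v)):
        R,t=RT(c); q=cv2.undistortPoints(np.array(p,float).reshape(1,1,2),np.array(c['K']),np.array(c['D'],float)).ravel()
        P=np.c_[R,t]; A+= [q[0]*P[2]-P[0], q[1]*P[2]-P[1]]
    x=np.linalg.svd(np.array(A))[2][-1]; return (x/x[3])[:3]
print('mod bar',tri((162,188),(366,335)))
print('green',tri((180,164),(317,353)))
print('plug',tri((207,212),(344,270)))
print('ring',tri((344,199),(229,175)))
print('beaker',tri((388,188),(176,172)))
for n,c,(u0,v0,u1,v1) in(('s',a,(130,140,240,240)),('d',b,(290,290,400,380)),('s',a,(300,165,390,245)),('d',b,(185,145,285,225))):
    im=cv2.resize(c['frame'][v0:v1,u0:u1],None,fx=4,fy=4,interpolation=cv2.INTER_CUBIC); cv2.imwrite(f'pics/z{n}{u0}.png',im)
ims=[cv2.resize(cv2.imread(f'pics/z{k}.png'),(400,300)) for k in('s130','d290','s300','d185')]
cv2.imwrite('pics/z.png',np.vstack([np.hstack(ims[:2]),np.hstack(ims[2:])]))
E
```

```text
mod bar [ 0.52906249 -0.31193116  0.04552673]
green [ 0.43108183 -0.2938224   0.04442357]
plug [ 0.58496556 -0.16307598  0.04208449]
ring [0.49799603 0.20044631 0.07579785]
beaker [0.40150109 0.32708039 0.03804325]
```

View pics/z.png

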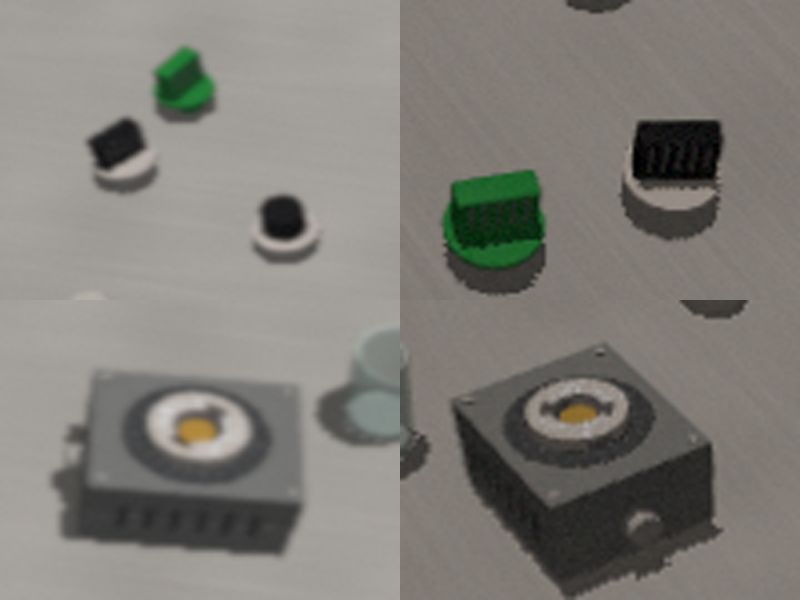

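>>> apply_moves(plan=[[0,[0.65,-0.82,0],0],[0,[0.65,-0.82,0],0],[0,[0.65,-0.82,0],0],[0,[0.65,-0.82,0],0],[0,[0.65,-0.82,0],0],[0,[0.65,-0.82,0],0],[0,[0.65,-0.82,0],0],[0,[0.65,-0.82,0],0],[0,[0.65,-0.82,0],0],[0,[0.65,-0.82,0],0],[0,[0,0,0],0],[0,[0,0,0],0]])

```text
time_s: 1.65
tcp_pos: [0.4992, 0.2032, 0.2264]
eef_rot: [180.0, -0.0, -108.4]
contact_force: [-0.6, -0.6, -0.1]
gripper_width: 0.0874
```

```bash
python3 - <<'E'
from h import *
snap('wrist','w1'); s=get_state(); print(s['time_s'],s['tcp_pos'],s['eef_rot'],s['joints'])
E
```

```text
1.7 [0.49894313 0.20369772 0.22641994] [ 1.79985578e+02 -3.68718234e-03 -1.08318513e+02] [ 4.30483184e+01  7.74341628e+00 -1.65076132e+01 -1.19444244e-02
 -6.57591182e+01  2.86380727e+01]
```

View pics/w1.png

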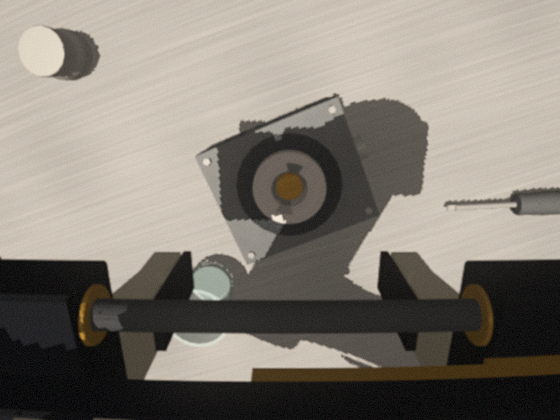

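```bash
python3 - <<'E'
from h import *
c=load('w1')
print(pix(c,[(290,186)],.08))
print('corner screws',pix(c,[(332,110),(207,161),(251,256),(369,211)],.07))
im=cv2.resize(c['frame'][120:250,225:355],(600,600),interpolation=cv2.INTER_CUBIC)
cv2.imwrite('pics/w1z.png',cv2.convertScaleAbs(im,alpha=1.8,beta=20))
E
```

```text
[[0.50145051 0.19870737 0.08      ]]
corner screws [[0.54929153 0.14652577 0.07      ]
 [0.54233449 0.25974128 0.07      ]
 [0.44711887 0.25432872 0.07      ]
 [0.45507965 0.13984063 0.07      ]]
```

View pics/w1z.png

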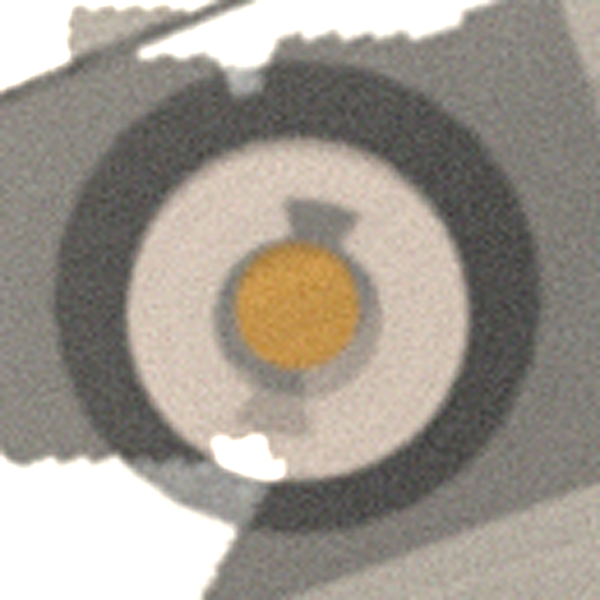

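```bash
python3 - <<'E'
from h import *
c=load('w1')
f=lambda P:pix(c,[(225+x*130/600,120+y*130/600) for x,y in P],.08)
P=f([(285,198),(358,212),(238,428),(302,434),(300,308)])
print(P)
a=(P[0]+P[1])/2; b=(P[2]+P[3])/2
print('slot angle',np.degrees(np.arctan2(*(a-b)[:2][::-1])), np.linalg.norm(a-b),'mid',(a+b)/2)
# outer ring ellipse fit: dark ring at z .08? use bright face circle
im=cv2.convertScaleAbs(c['frame'][120:250,225:355])
Q=f([(300+170*np.cos(t),308+170*np.sin(t)) for t in np.arange(0,6.28,.2)]); print('bright ring',Q.mean(0),np.linalg.norm(Q-Q.mean(0),axis=1).mean())
for k in (a,b): 
    d=k-Q.mean(0); print(np.degrees(np.arctan2(d[1],d[0])),np.linalg.norm(d))
s=load('scene0');d=load('side0')
for n,c,P in(('s',s,[(148.5+0,0)]),):pass
# bar top edges in side0 zoom (400x300 tile of 110x90 px at 290,290)
g=lambda P,o,w,h:[(o[0]+x*w/400,o[1]+y*h/300) for x,y in P]
E1=pix(d,g([(237,122),(320,122)],(290,290),110,90),.065); E2=pix(s,g([(88,142),(135,120)],(130,140),110,100),.065)
for E in(E1,E2): v=E[1]-E[0]; print('bar',np.degrees(np.arctan2(v[1],v[0])),np.linalg.norm(v),E.mean(0))
E
```

```text
[[0.52097794 0.19510987 0.08      ]
 [0.51443605 0.18348971 0.08      ]
 [0.48259865 0.2170571  0.08      ]
 [0.47771591 0.206117   0.08      ]
 [0.50084639 0.198906   0.08      ]]
slot angle -30.690819794646313 0.043665812336400614 mid [0.49893214 0.20044342 0.08      ]
bright ring [0.50025675 0.19849944 0.08      ] 0.03149200210613344
-27.797869053988837 0.019726745272638464
146.93015427306972 0.0239848800862768
bar -31.456097640571144 0.04141811264815958 [ 0.53208085 -0.30780947  0.065     ]
bar 141.19973373273888 0.041860715614441206 [ 0.52864707 -0.31058793  0.065     ]
```

>>> apply_moves(plan=[[0,[0.87,-0.35,0],0],[0,[0.87,-0.35,0],0],[0,[0.87,-0.35,0],0],[0,[0.87,-0.35,0],0],[0,[0.87,-0.35,0],0],[0,[0.87,-0.35,0],0],[0,[0.87,-0.35,0],0],[0,[0.87,-0.35,0],0],[0,[0.87,-0.35,0],0],[0,[0.87,-0.35,0],0],[0,[0.87,-0.35,0],0],[0,[0,0,0],1]])

```text
time_s: 3.2
tcp_pos: [0.532, -0.3127, 0.2257]
eef_rot: [179.9, -0.0, -114.5]
contact_force: [-0.1, 0.9, 0.1]
gripper_width: 0.0877
```

>>> apply_moves(plan=[[0,[0,0,0.5],1],[0,[0,0,0.5],0.5],[0,[0,0,0],0],[0,[0,0,0],0]])

```text
time_s: 3.7
tcp_pos: [0.5325, -0.3109, 0.1776]
eef_rot: [-179.9, -0.0, -123.2]
contact_force: [0.1, -0.2, -0.4]
gripper_width: 0.0877
```

```bash
python3 - <<'E'
from h import *
snap('wrist','w2'); s=get_state(); print(s['time_s'],s['tcp_pos'],s['eef_rot'],s['joints'])
E
```

```text
3.75 [ 0.53264964 -0.31108214  0.17791116] [-1.79894804e+02  1.39697623e-02 -1.23191179e+02] [-1.21542100e+01  1.70491544e+01 -1.10133123e+01  2.80442259e-02
 -6.18343373e+01  6.89498026e+01]
```

View pics/w2.png

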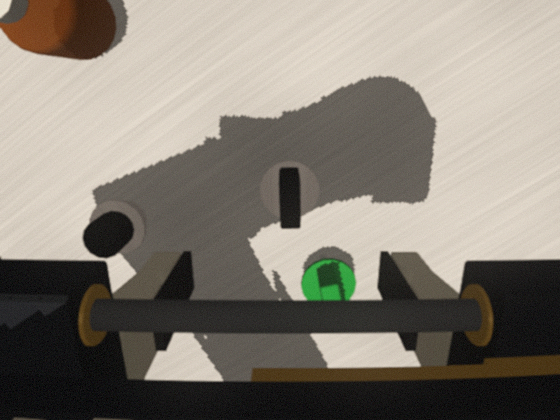

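```bash
python3 - <<'E'
from h import *
c=load('w2')
g=c['frame'].max(2); m=np.zeros_like(g); sub=(g[150:240,265:320]<35); m[150:240,265:320]=sub
n,l,st,ce=cv2.connectedComponentsWithStats(m.astype(np.uint8)); k=1+np.argmax(st[1:,4]); print(st[k],ce[k])
ys,xs=np.where(l==k)
# left/right edges by row (top face at z=.065)
L=[];Rr=[]
for y in range(ys.min()+4,ys.max()-3):
    q=xs[ys==y]; L.append((q.min()-.5,y)); Rr.append((q.max()+.5,y))
for e in(L,Rr):
    W=pix(c,e,.065)[:,:2]; v=np.linalg.svd(W-W.mean(0))[2][0]; print('edge',W.mean(0),np.degrees(np.arctan2(v[1],v[0])), e[0],e[-1])
im=cv2.resize(c['frame'][140:260,220:380],(800,600),interpolation=cv2.INTER_CUBIC); cv2.imwrite('pics/w2z.png',cv2.convertScaleAbs(im,alpha=2))
print('green',pix(c,[(328,280)],.06),'plug',pix(c,[(107,235)],.055))
E
```

```text
[280 168  20  59 950] [289.07157895 195.18947368]
edge [ 0.5379037  -0.30915586] 148.65033667292798 (np.float64(279.5), 172) (np.float64(281.5), 222)
edge [ 0.5304288  -0.32058641] 147.49284460812652 (np.float64(297.5), 172) (np.float64(297.5), 222)
green [[ 0.45559016 -0.30221884  0.06      ]] plug [[ 0.58661014 -0.17064449  0.055     ]]
```

View pics/w2z.png

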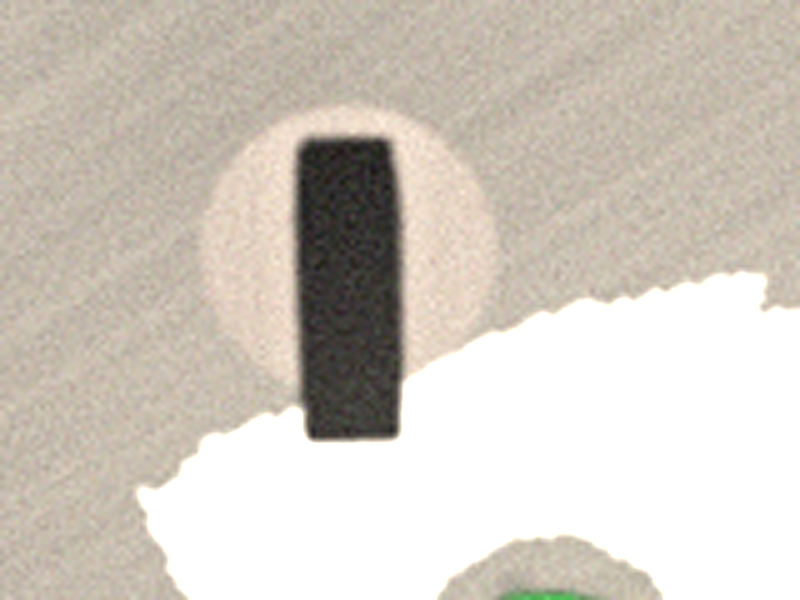

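```bash
python3 - <<'E'
from h import *
c=load('w2')
W=pix(c,[(220+x/5,140+y/5) for x,y in[(299,200),(403,200),(400,438),(307,438)]],.065)[:,:2]
print(W,W.mean(0),[np.linalg.norm(W[i]-W[i-1]) for i in range(4)])
for i,j in((0,3),(1,2)): v=W[j]-W[i]; print(np.degrees(np.arctan2(v[1],v[0])))
m=W.mean(0)
print('flange c',pix(c,[(220+349/5,140+250/5)],.027))
s=c['s'];R=Ro.from_euler('xyz',s['eef_rot'],degrees=True).as_matrix()
print('tool delta to bar', R.T@(np.r_[m,.048]-s['tcp_pos']), 'flange',R.T@(pix(c,[(220+349/5,140+250/5)],.027)[0]-s['tcp_pos']),'green',R.T@(np.array([.4556,-.3022,.06])-s['tcp_pos']))
E
```

```text
[[ 0.54911868 -0.31627666]
 [ 0.54065392 -0.32922342]
 [ 0.50905714 -0.30855027]
 [ 0.5169348  -0.29650747]] [ 0.52894114 -0.31263945] [np.float64(0.03777066835065049), np.float64(0.015468374262168691), np.float64(0.037758920708582236), np.float64(0.014390510235586032)]
148.4393519876658
146.80407773500806
flange c [[ 0.52990902 -0.31318514  0.027     ]]
tool delta to bar [0.00340814 0.0021797  0.12956379] flange [0.00333319 0.0010932  0.15056495] green [0.03479063 0.06927229 0.11749615]
```

```bash
python3 - <<'E'
from h import *
c=load('w2');s=c['s'];R=Ro.from_euler('xyz',s['eef_rot'],degrees=True).as_matrix()
P=pix(load('scene0'),[(161,267)],0.0)[0];print(P,R.T@(P-s['tcp_pos']), R.T@(pix(load('side0'),[(428,283)],0)[0]-s['tcp_pos']))
E
```

```text
[ 7.49725180e-01 -2.44669253e-01 -1.11022302e-16] [-0.17427217 -0.14540784  0.17770076] [-0.15718869 -0.14608352  0.17770334]
```

>>> apply_moves(plan=[[0,[0.07,0.03,0.5],-0.13],[0,[0,0,0.7],0],[0,[0,0,0],0],[0,[0,0,0],0]])

```text
time_s: 4.25
tcp_pos: [0.5295, -0.3139, 0.1184]
eef_rot: [-179.9, 0.0, -122.5]
contact_force: [0.3, -0.1, 1.0]
gripper_width: 0.0877
```

```bash
python3 - <<'E'
from h import *
snap('wrist','w3'); s=get_state(); print(s['time_s'],s['tcp_pos'],s['eef_rot'])
E
```

```text
4.3 [ 0.52967452 -0.3139409   0.11863868] [-1.79836184e+02  2.36021610e-02 -1.22500222e+02]
```

View pics/w3.png

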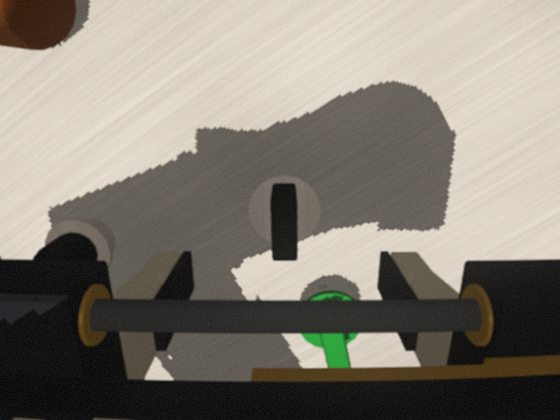

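>>> apply_moves(plan=[[0,[0,0,0.6],0],[0,[0,0,0.6],0],[0,[0,0,0.5],0],[0,[0,0,0],0],[0,[0,0,0],0]])

```text
time_s: 4.92
tcp_pos: [0.5297, -0.314, 0.0334]
eef_rot: [-179.9, 0.0, -122.5]
contact_force: [0.5, -0.1, 0.4]
gripper_width: 0.0875
```

>>> apply_moves(plan=[[255,[0,0,0],0],[255,[0,0,0],0],[255,[0,0,0],0],[255,[0,0,0],0],[255,[0,0,0],0],[255,[0,0,0],0],[255,[0,0,0],0],[255,[0,0,0],0]], squeeze=35)

```text
time_s: 5.92
tcp_pos: [0.5284, -0.3135, 0.0315]
eef_rot: [180.0, 0.0, -122.5]
contact_force: [0.9, -0.1, 0.3]
gripper_width: 0.0161
```

```bash
python3 - <<'E'
from h import *
snap('wrist','w4'); s=get_state(); print(s['time_s'],s['tcp_pos'],s['eef_rot'],s['gripper_width'],s['contact_force'],s['moment'],s['joints'])
E
```

```text
5.975 [ 0.52844517 -0.31351748  0.03156319] [-1.79995756e+02  1.82786656e-03 -1.22540965e+02] 0.015580513739714124 [0.78588343 0.30942546 0.44103526] [ 0.01425562 -0.06869698  0.03159827] [-1.24912765e+01  2.55950749e+01 -2.00986564e+01 -3.75168338e-04
 -4.43016550e+01  6.99505795e+01]
```

View pics/w4.png

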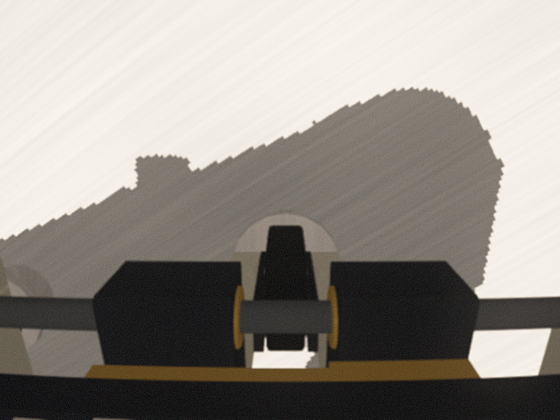

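>>> apply_moves(plan=[[255,[0,0,-0.4],0],[255,[0,0,-0.8],0],[255,[0,0,-1.0],0],[255,[0,0,-0.8],0],[255,[0,0,-0.4],0],[255,[-0.4,0.32,0],0],[255,[-0.7,0.56,0],0],[255,[-0.8,0.64,0],0],[255,[-0.8,0.64,0],0],[255,[-0.8,0.64,0],0],[255,[-0.8,0.64,0],0],[255,[-0.8,0.64,0],0]])

```text
time_s: 7.48
tcp_pos: [0.493, 0.0127, 0.2016]
eef_rot: [180.0, 0.0, -122.5]
contact_force: [1.5, -0.4, -1.1]
gripper_width: 0.016
```

>>> apply_moves(plan=[[255,[-0.8,0.64,0],0],[255,[-0.8,0.64,0],0],[255,[-0.7,0.56,0],0],[255,[-0.6,0.48,0],0],[255,[-0.3,0.24,0],0],[255,[0,0,0],0],[255,[0,0,0],0],[255,[0,0,0],0]])

```text
time_s: 8.48
tcp_pos: [0.4718, 0.2139, 0.2016]
eef_rot: [180.0, -0.0, -122.6]
contact_force: [-0.4, -0.2, -1.6]
gripper_width: 0.0157
```

```bash
python3 - <<'E'
from h import *
c=snap('wrist','w5'); s=get_state(); print(s['time_s'],s['tcp_pos'],s['eef_rot'],s['gripper_width'],s['contact_force'],s['moment'],s['joints'])
print(proj(c,[(.5003,.1985,.08)]))
E
```

```text
8.525 [0.4719052  0.21400587 0.20164709] [-1.79997940e+02  6.84497370e-04 -1.22610901e+02] 0.01574071159227716 [ 0.30391808  0.31255313 -1.62200051] [-7.71116241e-05 -9.05894648e-03 -1.04808983e-04] [ 4.61205538e+01  6.81457156e+00 -2.10205433e+01  2.13340278e-03
 -6.21638113e+01  1.12675488e+01]
[[282.8418748  157.14890809]]
```

View pics/w5.png

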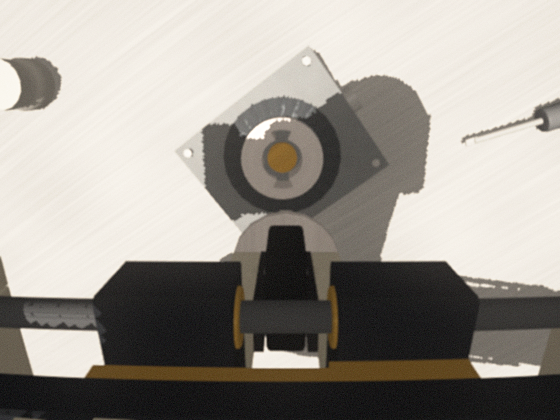

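```bash
python3 - <<'E'
from h import *
c=load('w5')
im=cv2.resize(c['frame'][105:205,232:332],(800,800),interpolation=cv2.INTER_CUBIC)[:600*800//800+200]
im=cv2.resize(im,(600,600)); cv2.imwrite('pics/w5z.png',cv2.convertScaleAbs(im,alpha=1.4,beta=10))
E
```

```text
(no output)
```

View pics/w5z.png

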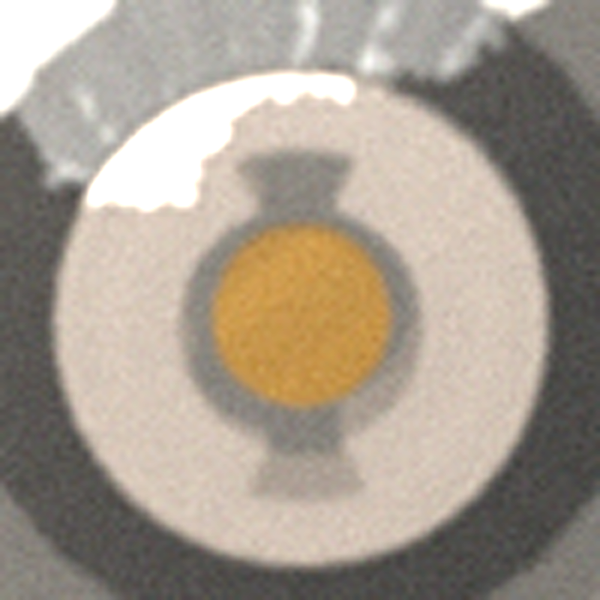

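```bash
python3 - <<'E'
from h import *
c=load('w5'); s=c['s'];R=Ro.from_euler('xyz',s['eef_rot'],degrees=True).as_matrix()
f=lambda P:(pix(c,[(232+x/6,105+y/6) for x,y in P],.08)-s['tcp_pos'])@R
P=f([(240,154),(352,154),(248,495),(362,495)]); a=(P[0]+P[1])/2;b=(P[2]+P[3])/2
print('slot',b-a,np.degrees(np.arctan2(*(b-a)[:2])),(a+b)/2)
# ellipse fit of bright face
im=cv2.resize(c['frame'][105:205,232:332],(600,600),interpolation=cv2.INTER_CUBIC); g=cv2.GaussianBlur(im,(0,0),4).max(2).astype(float)
pts=[]
for t in np.radians(np.arange(-30,200,3)):
    rr=np.arange(200,290); v=np.array([g[min(599,int(320+q*np.sin(t))),min(599,int(301+q*np.cos(t)))] for q in rr]); k=np.argmin(np.diff(v)); pts.append((301+rr[k]*np.cos(t),320+rr[k]*np.sin(t)))
Q=f(pts)[:,:2]; A=np.c_[2*Q,np.ones(len(Q))]; 
x=np.linalg.lstsq(A,(Q**2).sum(1),rcond=None)[0]; rad=np.sqrt(x[2]+x[0]**2+x[1]**2); print('ring centre tool',x[:2],'r',rad,'res',np.abs(np.linalg.norm(Q-x[:2],axis=1)-rad).max())
print('world',s['tcp_pos']+R@np.r_[x[:2],.12])
# bore edge for z=.08
# held module: flange edge
im=cv2.resize(c['frame'][205:280,220:350],(780,450),interpolation=cv2.INTER_CUBIC);cv2.imwrite('pics/w5f.png',cv2.convertScaleAbs(im,alpha=1.6,beta=30))
E
```

```text
slot [1.01135235e-03 4.34525200e-02 2.45660210e-07] 1.3333118828465458 [-0.00291188 -0.03035784  0.12159054]
ring centre tool [-0.00285192 -0.03033413] r 0.030976476224533575 res 0.0004968081979507405
world [0.49892859 0.19997972 0.08159055]
```

View pics/w5f.png

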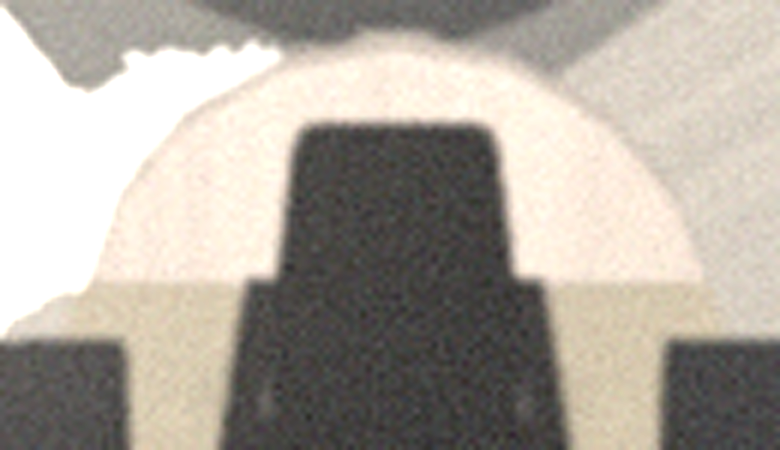

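```bash
python3 - <<'E'
from h import *
c=load('w5'); s=c['s'];R=Ro.from_euler('xyz',s['eef_rot'],degrees=True).as_matrix()
im=cv2.resize(c['frame'][205:280,220:350],(780,450),interpolation=cv2.INTER_CUBIC)
for z in(.0045,):
  for pts in([(97,275),(120,205),(185,125),(270,75),(400,52),(540,78),(650,165),(690,235),(702,280)],):
    Q=(pix(c,[(220+x/6,205+y/6) for x,y in pts],s['tcp_pos'][2]-z)-s['tcp_pos'])@R; Q=Q[:,:2]
    x=np.linalg.lstsq(np.c_[2*Q,np.ones(len(Q))],(Q**2).sum(1),rcond=None)[0]; rad=np.sqrt(x[2]+x[0]**2+x[1]**2); print(z,x[:2],rad,np.linalg.norm(Q-x[:2],axis=1)-rad)
    # fixed radius
    from scipy.optimize import least_squares
    print(least_squares(lambda p:np.linalg.norm(Q-p,axis=1)-.026,x[:2]).x)
# bar bottom/top end at y: bar top far edge pixels
B=(pix(c,[(220+q/6,205+125/6) for q in(300,490)],s['tcp_pos'][2]+.0335)-s['tcp_pos'])@R; print('bar end if top',B)
B=(pix(c,[(220+q/6,205+125/6) for q in(300,490)],s['tcp_pos'][2]-.0045)-s['tcp_pos'])@R; print('bar end if bottom',B)
E
```

```text
0.0045 [ 8.42782676e-05 -2.17428401e-03] 0.024670501856682316 [-1.13525921e-04  1.23064001e-04  1.15221593e-04 -3.58116766e-05
 -2.43948534e-04  1.39261409e-04  5.39378258e-05  2.34673876e-05
 -6.42823311e-05]
[ 1.90122544e-06 -3.65154160e-04]
bar end if top [[-0.00585968 -0.03480466 -0.03350075]
 [ 0.00537458 -0.03480078 -0.03349952]]
bar end if bottom [[-0.00754257 -0.02065553  0.00449911]
 [ 0.00713383 -0.02065046  0.00450071]]
```

>>> apply_moves(plan=[[255,[-0.06,-0.3,0],0],[255,[0,-0.3,0],0],[255,[0,0,0.5],-0.22],[255,[0,0,0.6],0],[255,[0,0,0.4],0],[255,[0,0,0.14],0],[255,[0,0,0],0],[255,[0,0,0],0],[255,[0,0,0],0]])

```text
time_s: 9.65
tcp_pos: [0.4991, 0.2016, 0.1204]
eef_rot: [-180.0, 0.1, -121.2]
contact_force: [-0.8, -0.2, -1.0]
gripper_width: 0.0159
```

```bash
python3 - <<'E'
from h import *
s=get_state(); print(s['time_s'],s['tcp_pos'],s['eef_rot'],s['gripper_width'],s['contact_force'],s['moment'],s['joints'])
R=Ro.from_euler('xyz',s['eef_rot'],degrees=True).as_matrix()
print((np.array([.49893,.19998,.08])-s['tcp_pos'])@R)
c=snap('side','s6')
cv2.imwrite('pics/s6z.png',cv2.resize(c['frame'][120:240,150:310],(800,600),interpolation=cv2.INTER_CUBIC))
E
```

```text
9.65 [0.49909878 0.20159033 0.12040264] [-1.79971152e+02  8.03291282e-02 -1.21217790e+02] 0.01594411475973272 [-0.82933224 -0.23765706 -0.96343716] [0.02015996 0.03674802 0.00263264] [ 4.28731536e+01  1.32140672e+01 -2.48842770e+01  7.28200768e-03
 -5.18164961e+01  1.59045391e+01]
[ 0.00152128 -0.00066993  0.04040089]
```

View pics/s6z.png

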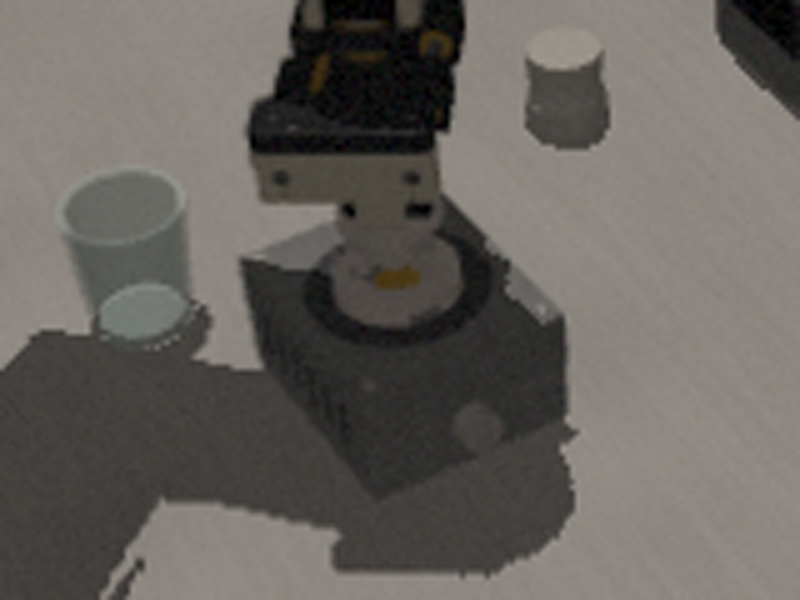

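>>> apply_moves(plan=[[255,[0,0,0.12],0],[255,[0,0,0],0],[255,[0,0,0],0],[255,[0,0,0],0]])

```text
time_s: 10.2
tcp_pos: [0.4987, 0.2014, 0.1136]
eef_rot: [-180.0, 0.0, -121.2]
contact_force: [0.0, -0.4, -0.8]
gripper_width: 0.016
```

```bash
cat > st.py <<'E'
from h import *
s=get_state(); print('t',s['time_s'],'tcp',s['tcp_pos'].round(4),'rot',s['eef_rot'].round(2),'F',s['contact_force'].round(2),'M',s['moment'].round(3),'w',round(s['gripper_width'],4))
R=Ro.from_euler('xyz',s['eef_rot'],degrees=True).as_matrix()
print('to ring mm',(1e3*(np.array([.49893,.19998,.08])-s['tcp_pos'])@R).round(2),'grip above socket mm',1e3*(s['tcp_pos'][2]+.0165-.08))
E
python3 st.py
```

```text
t 10.2 tcp [0.4987 0.2014 0.1136] rot [-180.      0.   -121.22] F [ 0.01 -0.36 -0.84] M [ 0.021 -0.035  0.038] w 0.016
to ring mm [ 1.07 -0.88 33.61] grip above socket mm 50.10709012164961
```

>>> apply_moves(plan=[[255,[0.02,-0.018,0],0],[255,[0,0,0.08],0],[255,[0,0,0],0],[255,[0,0,0],0]])

```text
time_s: 10.7
tcp_pos: [0.4989, 0.2, 0.1095]
eef_rot: [-180.0, -0.0, -121.2]
contact_force: [0.2, 0.4, -1.8]
gripper_width: 0.0155
```

```bash
python3 st.py
```

```text
t 10.7 tcp [0.4989 0.2    0.1095] rot [-1.8000e+02 -1.0000e-02 -1.2122e+02] F [ 0.23  0.45 -1.83] M [ 0.022 -0.025 -0.023] w 0.0155
to ring mm [-2.00e-02 -0.00e+00  2.95e+01] grip above socket mm 45.996832648127885
```

Centred within the noise. I'll feel downward in 1.5 mm steps.

>>> apply_moves(plan=[[255,[0,0,0.03],0],[255,[0,0,0],0],[255,[0,0,0],0]])

```text
time_s: 11.08
tcp_pos: [0.4989, 0.2, 0.1081]
eef_rot: [-180.0, 0.0, -121.2]
contact_force: [-0.2, -0.0, -0.9]
gripper_width: 0.0161
```

>>> apply_moves(plan=[[255,[0,0,0.03],0],[255,[0,0,0],0],[255,[0,0,0],0]])

```text
time_s: 11.45
tcp_pos: [0.4989, 0.2, 0.1065]
eef_rot: [180.0, -0.0, -121.2]
contact_force: [0.5, 0.4, -1.2]
gripper_width: 0.016
```

```bash
python3 st.py
```

```text
t 11.45 tcp [0.4989 0.2    0.1065] rot [ 180.     -0.   -121.22] F [ 0.48  0.4  -1.22] M [-0.03  -0.057  0.018] w 0.016
to ring mm [-3.000e-02 -2.000e-02  2.653e+01] grip above socket mm 43.02530826395333
```

>>> apply_moves(plan=[[255,[0,0,0.03],0],[255,[0,0,0],0],[255,[0,0,0],0]])

```text
time_s: 11.82
tcp_pos: [0.4989, 0.2, 0.105]
eef_rot: [180.0, -0.0, -121.2]
contact_force: [-0.6, -0.1, -1.3]
gripper_width: 0.0157
```

>>> apply_moves(plan=[[255,[0,0,0.03],0],[255,[0,0,0],0],[255,[0,0,0],0]])

```text
time_s: 12.2
tcp_pos: [0.499, 0.2, 0.1037]
eef_rot: [-180.0, 0.0, -121.2]
contact_force: [-0.2, 0.5, 1.6]
gripper_width: 0.0159
```

>>> apply_moves(plan=[[255,[0,0,0.03],0],[255,[0,0,0],0],[255,[0,0,0],0]])

```text
time_s: 12.58
tcp_pos: [0.4991, 0.2001, 0.1022]
eef_rot: [-180.0, 0.0, -121.2]
contact_force: [-0.7, 0.4, 3.4]
gripper_width: 0.016
```

```bash
python3 st.py
```

```text
t 12.575 tcp [0.4991 0.2001 0.1022] rot [-1.7999e+02  2.0000e-02 -1.2122e+02] F [-0.66  0.45  3.39] M [ 0.001  0.239 -0.009] w 0.016
to ring mm [ 0.16  0.06 22.22] grip above socket mm 38.720223498943845
```

>>> apply_moves(plan=[[255,[0,0,0.03],0],[255,[0,0,0.03],0],[255,[0,0,0],0],[255,[0,0,0],0]])

```text
time_s: 13.08
tcp_pos: [0.4991, 0.2001, 0.0993]
eef_rot: [-180.0, 0.0, -121.2]
contact_force: [-0.6, 0.1, 6.3]
gripper_width: 0.0159
```

>>> apply_moves(plan=[[255,[0,0,0.03],0],[255,[0,0,0.03],0],[255,[0,0,0],0],[255,[0,0,0],0]])

```text
time_s: 13.58
tcp_pos: [0.4991, 0.2001, 0.0966]
eef_rot: [-180.0, 0.0, -121.2]
contact_force: [-3.3, -0.1, 8.1]
gripper_width: 0.0158
```

```bash
python3 st.py
```

```text
t 13.575 tcp [0.4991 0.2001 0.0966] rot [-1.7998e+02  2.0000e-02 -1.2121e+02] F [-3.28 -0.06  8.11] M [-0.183  0.969  0.032] w 0.0158
to ring mm [ 0.18  0.11 16.56] grip above socket mm 33.05555629968129
```

>>> apply_moves(plan=[[255,[0.008,0.013,0],0],[255,[0,0,0],0],[255,[0,0,0],0]])

```text
time_s: 13.95
tcp_pos: [0.499, 0.2001, 0.0969]
eef_rot: [-179.9, 0.1, -121.2]
contact_force: [0.0, -1.5, 8.5]
gripper_width: 0.0161
```

```bash
python3 st.py
```

```text
t 13.95 tcp [0.499  0.2001 0.0969] rot [-1.7993e+02  6.0000e-02 -1.2119e+02] F [ 0.04 -1.52  8.49] M [-0.584  0.011  0.041] w 0.0161
to ring mm [1.400e-01 1.000e-02 1.686e+01] grip above socket mm 33.35615844223171
```

>>> apply_moves(plan=[[255,[0,0,0.03],0],[255,[0,0,0.02],0],[255,[0,0,0],0],[255,[0,0,0],0]])

```text
time_s: 14.45
tcp_pos: [0.499, 0.2001, 0.0946]
eef_rot: [-179.9, 0.1, -121.2]
contact_force: [-1.2, -2.4, 10.7]
gripper_width: 0.0158
```

>>> apply_moves(plan=[[255,[0,0,0.03],0],[255,[0,0,0],0],[255,[0,0,0],0]])

```text
time_s: 14.82
tcp_pos: [0.499, 0.2001, 0.0932]
eef_rot: [-179.9, 0.1, -121.2]
contact_force: [-1.4, -1.5, 12.7]
gripper_width: 0.0159
```

```bash
python3 st.py
```

```text
t 14.825 tcp [0.499  0.2001 0.0932] rot [-1.7992e+02  7.0000e-02 -1.2119e+02] F [-1.36 -1.45 12.65] M [-0.701  0.578 -0.049] w 0.0159
to ring mm [2.000e-01 1.000e-02 1.322e+01] grip above socket mm 29.715369298480983
```

>>> apply_moves(plan=[[255,[0,0,0],0.5],[255,[0,0,0],0.5],[255,[0,0,0],0.5],[255,[0,0,0],0],[255,[0,0,0],0]])

```text
time_s: 15.45
tcp_pos: [0.4993, 0.2004, 0.0934]
eef_rot: [-179.9, 0.1, -130.2]
contact_force: [-0.6, -1.1, 10.9]
gripper_width: 0.0157
```

```bash
python3 st.py
```

```text
t 15.45 tcp [0.4993 0.2004 0.0934] rot [-1.7993e+02  1.3000e-01 -1.3018e+02] F [-0.65 -1.06 10.93] M [-0.51   0.321 -0.081] w 0.0157
to ring mm [ 0.6   0.02 13.35] grip above socket mm 29.853433511063177
```

>>> apply_moves(plan=[[255,[0,0,0],0.5],[255,[0,0,0],0.5],[255,[0,0,0],0.5],[255,[0,0,0],0.5],[255,[0,0,0],0],[255,[0,0,0],0]])

```text
time_s: 16.2
tcp_pos: [0.4996, 0.2006, 0.0935]
eef_rot: [-179.9, 0.2, -142.2]
contact_force: [-0.0, -0.9, 11.8]
gripper_width: 0.0163
```

```bash
python3 st.py
```

```text
t 16.2 tcp [0.4996 0.2006 0.0935] rot [-179.95    0.18 -142.18] F [-0.02 -0.87 11.79] M [-0.3    0.051  0.028] w 0.0163
to ring mm [ 0.95 -0.06 13.48] grip above socket mm 29.981561579994292
```

>>> apply_moves(plan=[[255,[0,0,0],0.5],[255,[0,0,0],0.5],[255,[0,0,0],0.5],[255,[0,0,0],0.5],[255,[0,0,0],0.5],[255,[0,0,0],0],[255,[0,0,0],0]])

```text
time_s: 17.08
tcp_pos: [0.4998, 0.2007, 0.0936]
eef_rot: [180.0, 0.2, -157.2]
contact_force: [-1.1, -0.4, 12.4]
gripper_width: 0.0158
```

```bash
python3 st.py
```

```text
t 17.075 tcp [0.4998 0.2007 0.0936] rot [ 180.      0.2  -157.17] F [-1.1  -0.43 12.45] M [-0.268 -0.099 -0.013] w 0.0158
to ring mm [ 1.1  -0.35 13.55] grip above socket mm 30.054606925967814
```

>>> apply_moves(plan=[[255,[0,0,0.012],0.5],[255,[0,0,0],0.5],[255,[0,0,0],0.5],[255,[0,0,0],0.5],[255,[0,0,0],0],[255,[0,0,0],0]])

```text
time_s: 17.82
tcp_pos: [0.4999, 0.2008, 0.0931]
eef_rot: [180.0, 0.2, -169.2]
contact_force: [0.4, -1.0, 12.4]
gripper_width: 0.0158
```

```bash
python3 st.py
```

```text
t 17.825 tcp [0.4999 0.2008 0.0931] rot [ 179.95    0.21 -169.17] F [ 0.45 -0.98 12.38] M [-0.299 -0.143  0.037] w 0.0158
to ring mm [ 1.13 -0.6  13.06] grip above socket mm 29.561822651366366
```

>>> apply_moves(plan=[[255,[0,0,0],0.4],[255,[0,0,0],0.4],[255,[0,0,0],0],[255,[0,0,0],0]])

```text
time_s: 18.32
tcp_pos: [0.4999, 0.2008, 0.093]
eef_rot: [179.9, 0.2, -174.0]
contact_force: [1.5, -0.9, 12.0]
gripper_width: 0.0157
```

```bash
python3 st.py
```

```text
t 18.325 tcp [0.4999 0.2008 0.093 ] rot [ 179.94    0.21 -173.96] F [ 1.55 -0.85 12.03] M [-0.301 -0.138  0.021] w 0.0157
to ring mm [ 1.07 -0.69 13.05] grip above socket mm 29.54955362950318
```

>>> apply_moves(plan=[[255,[0,0,0],0.2],[255,[0,0,0],0.1],[255,[0,0,0],0]])

```text
time_s: 18.7
tcp_pos: [0.4998, 0.2008, 0.093]
eef_rot: [179.9, 0.2, -175.8]
contact_force: [-0.6, -1.0, 12.8]
gripper_width: 0.0156
```

```bash
python3 st.py
```

```text
t 18.7 tcp [0.4998 0.2008 0.093 ] rot [ 179.93    0.2  -175.76] F [-0.65 -1.05 12.76] M [-0.199  0.035  0.116] w 0.0156
to ring mm [ 0.95 -0.74 13.03] grip above socket mm 29.536477207810012
```

>>> apply_moves(plan=[[255,[0,0,0],0.2],[255,[0,0,0],0],[255,[0,0,0],0]])

```text
time_s: 19.08
tcp_pos: [0.4996, 0.2008, 0.093]
eef_rot: [179.9, 0.2, -177.0]
contact_force: [-1.4, 0.7, 12.7]
gripper_width: 0.0158
```

```bash
python3 st.py
```

```text
t 19.075 tcp [0.4996 0.2008 0.093 ] rot [ 179.93    0.19 -176.95] F [-1.44  0.72 12.7 ] M [-0.029  0.309  0.139] w 0.0158
to ring mm [ 0.79 -0.78 13.03] grip above socket mm 29.531338534536765
```

>>> apply_moves(plan=[[255,[0,0,0],0.2],[255,[0,0,0],0],[255,[0,0,0],0]])

```text
time_s: 19.45
tcp_pos: [0.4995, 0.2008, 0.093]
eef_rot: [179.9, 0.2, -178.2]
contact_force: [-2.0, 0.3, 13.6]
gripper_width: 0.0159
```

```bash
python3 st.py
```

```text
t 19.45 tcp [0.4995 0.2008 0.093 ] rot [ 1.7993e+02  1.7000e-01 -1.7816e+02] F [-1.99  0.32 13.6 ] M [0.069 0.668 0.24 ] w 0.0159
to ring mm [ 0.59 -0.83 12.98] grip above socket mm 29.48326582693561
```

>>> apply_moves(plan=[[255,[0,0,0],0.2],[255,[0,0,0],0],[255,[0,0,0],0]])

```text
time_s: 19.82
tcp_pos: [0.4993, 0.2008, 0.093]
eef_rot: [179.9, 0.1, -179.3]
contact_force: [-3.1, 1.3, 13.8]
gripper_width: 0.0157
```

```bash
python3 st.py
```

```text
t 19.825 tcp [0.4993 0.2008 0.093 ] rot [ 1.7992e+02  1.5000e-01 -1.7935e+02] F [-3.09  1.31 13.75] M [0.274 1.051 0.226] w 0.0157
to ring mm [ 0.37 -0.87 12.96] grip above socket mm 29.458968049401236
```

>>> apply_moves(plan=[[255,[0,0,0],0.2],[255,[0,0,0],0],[255,[0,0,0],0]])

```text
time_s: 20.2
tcp_pos: [0.4991, 0.2008, 0.093]
eef_rot: [179.9, 0.1, 179.5]
contact_force: [-2.8, 1.0, 14.3]
gripper_width: 0.0157
```

```bash
python3 st.py
```

```text
t 20.2 tcp [0.4991 0.2008 0.093 ] rot [1.7992e+02 1.4000e-01 1.7947e+02] F [-2.78  0.98 14.3 ] M [0.395 1.386 0.398] w 0.0157
to ring mm [ 0.23 -0.88 12.96] grip above socket mm 29.462161018564498
```

>>> apply_moves(plan=[[255,[0,0,0],-0.5],[255,[0,0,0],-0.5],[255,[0,0,0],-0.45],[255,[0,0,0],0],[255,[0,0,0],0]])

```text
time_s: 20.82
tcp_pos: [0.4993, 0.2008, 0.0929]
eef_rot: [179.9, 0.2, -171.9]
contact_force: [-0.9, 0.1, 12.3]
gripper_width: 0.016
```

```bash
python3 st.py
```

```text
t 20.825 tcp [0.4993 0.2008 0.0929] rot [ 1.7994e+02  1.6000e-01 -1.7188e+02] F [-0.91  0.13 12.25] M [0.219 0.731 0.   ] w 0.016
to ring mm [ 0.55 -0.78 12.85] grip above socket mm 29.3552954733709
```

>>> apply_moves(plan=[[255,[0,0,-0.02],0],[255,[0,0,-0.02],0],[255,[0,0,0],0],[255,[0,0,0],0]])

```text
time_s: 21.32
tcp_pos: [0.4993, 0.2008, 0.0947]
eef_rot: [179.9, 0.2, -171.9]
contact_force: [-1.4, 0.3, 10.8]
gripper_width: 0.0159
```

```bash
python3 st.py
```

```text
t 21.325 tcp [0.4993 0.2008 0.0947] rot [ 1.7994e+02  1.6000e-01 -1.7188e+02] F [-1.43  0.31 10.79] M [ 0.27   0.368 -0.025] w 0.0159
to ring mm [ 0.55 -0.8  14.67] grip above socket mm 31.172435705153877
```

>>> apply_moves(plan=[[255,[0,0,-0.02],0],[255,[0,0,0],0],[255,[0,0,0],0]])

```text
time_s: 21.7
tcp_pos: [0.4993, 0.2008, 0.0956]
eef_rot: [179.9, 0.2, -171.9]
contact_force: [-0.3, 0.6, 10.1]
gripper_width: 0.0156
```

>>> apply_moves(plan=[[255,[0,0,-0.02],0],[255,[0,0,0],0],[255,[0,0,0],0]])

```text
time_s: 22.08
tcp_pos: [0.4993, 0.2008, 0.0965]
eef_rot: [179.9, 0.1, -171.9]
contact_force: [0.5, 0.3, 8.7]
gripper_width: 0.0157
```

```bash
python3 st.py
```

```text
t 22.075 tcp [0.4993 0.2008 0.0965] rot [ 1.7994e+02  1.5000e-01 -1.7189e+02] F [0.5  0.25 8.69] M [0.303 0.123 0.041] w 0.0157
to ring mm [ 0.53 -0.76 16.47] grip above socket mm 32.975610454275255
```

>>> apply_moves(plan=[[255,[0,0,-0.02],0],[255,[0,0,0],0],[255,[0,0,0],0]])

```text
time_s: 22.45
tcp_pos: [0.4993, 0.2008, 0.0974]
eef_rot: [179.9, 0.1, -171.9]
contact_force: [0.2, 0.9, 7.8]
gripper_width: 0.0158
```

```bash
python3 st.py
```

```text
t 22.45 tcp [0.4993 0.2008 0.0974] rot [ 1.7994e+02  1.4000e-01 -1.7189e+02] F [0.18 0.9  7.79] M [ 0.336 -0.026  0.048] w 0.0158
to ring mm [ 0.49 -0.74 17.38] grip above socket mm 33.88421158774485
```

>>> apply_moves(plan=[[255,[0,0,-0.012],0],[255,[0,0,0],0],[255,[0,0,0],0]])

```text
time_s: 22.82
tcp_pos: [0.4993, 0.2008, 0.0979]
eef_rot: [179.9, 0.1, -171.9]
contact_force: [-0.1, 0.8, 7.9]
gripper_width: 0.0164
```

```bash
python3 st.py
```

```text
t 22.825 tcp [0.4993 0.2008 0.0979] rot [ 1.7994e+02  1.4000e-01 -1.7189e+02] F [-0.11  0.78  7.88] M [ 0.353 -0.057 -0.027] w 0.0164
to ring mm [ 0.5  -0.76 17.91] grip above socket mm 34.414439992369886
```

>>> apply_moves(plan=[[255,[0,0,0],0],[255,[0,0,0],0]], squeeze=5)

```text
time_s: 23.08
tcp_pos: [0.4993, 0.2008, 0.0979]
eef_rot: [179.9, 0.1, -171.9]
contact_force: [-0.4, 0.5, 7.8]
gripper_width: 0.0159
```

>>> apply_moves(plan=[[150,[0,0,0],0],[150,[0,0,0],0],[150,[0,0,0],0],[150,[0,0,0],0],[100,[0,0,0],0],[100,[0,0,0],0]])

```text
time_s: 23.82
tcp_pos: [0.4981, 0.2, 0.097]
eef_rot: [-180.0, -0.0, -171.9]
contact_force: [0.8, 0.3, -0.1]
gripper_width: 0.0499
```

```bash
python3 st.py; python3 - <<'E'
from h import *
c=snap('wrist','w7'); d=snap('side','s7')
cv2.imwrite('pics/s7z.png',cv2.resize(d['frame'][120:240,150:310],(800,600),interpolation=cv2.INTER_CUBIC))
E
```

```text
t 23.825 tcp [0.4981 0.2    0.097 ] rot [-180.     -0.   -171.92] F [ 0.83  0.3  -0.12] M [ 0.047 -0.019  0.038] w 0.0499
to ring mm [-0.79 -0.09 17.03] grip above socket mm 33.53005991869874
```

View pics/w7.png

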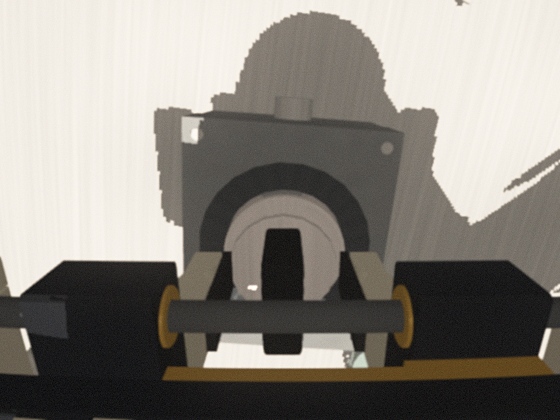

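View pics/s7z.png

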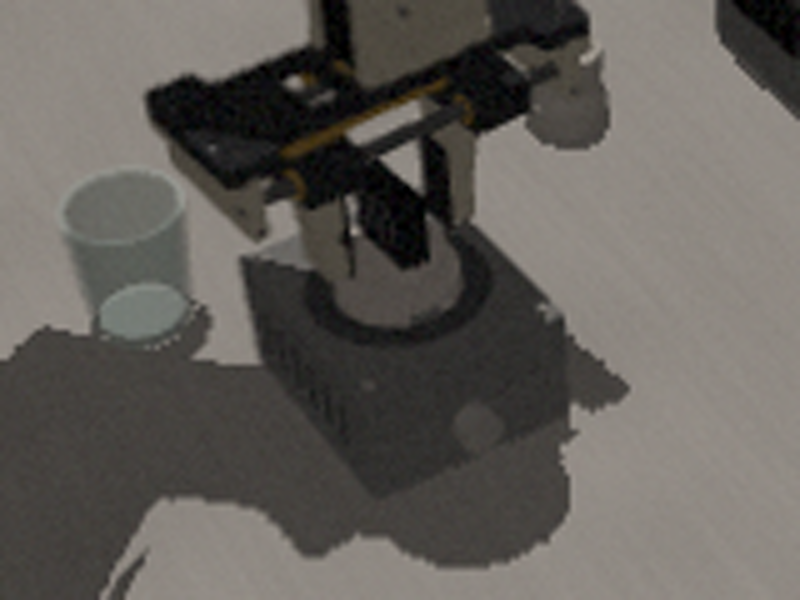

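The wrist view shows the bar at (283,290) standing free between the fingers, with the flange about concentric with the ring. Next I retreat straight up and check.

>>> apply_moves(plan=[[100,[0,0,-0.3],0],[100,[0,0,-0.5],0],[60,[0,0,-0.8],0],[0,[0,0,-0.8],0],[0,[0,0.3,0],0],[0,[0,0.3,0],0],[0,[0,0,0],0],[0,[0,0,0],0],[0,[0,0,0],0]])

```text
time_s: 25.05
tcp_pos: [0.4938, 0.2294, 0.2165]
eef_rot: [-180.0, -0.1, -171.9]
contact_force: [-0.4, 0.2, -0.2]
gripper_width: 0.0878
```

```bash
python3 st.py; python3 - <<'E'
from h import *
c=snap('wrist','w8'); d=snap('side','s8'); snap('scene','c8')
print('grip if locked centred',proj(c,[(.499,.2003,.08+.035+.017),(.499,.2003,.08+.014)]))
cv2.imwrite('pics/s8z.png',np.vstack([cv2.resize(d['frame'][130:230,160:300],(560,400),interpolation=cv2.INTER_CUBIC)]))
E
```

```text
t 25.05 tcp [0.4938 0.2294 0.2165] rot [-1.7996e+02 -5.0000e-02 -1.7193e+02] F [-0.38  0.19 -0.18] M [ 0.083 -0.017  0.034] w 0.0878
to ring mm [ -1.12 -29.73 136.57] grip above socket mm 153.04749638559113
grip if locked centred [[284.11675586 170.50880448]
 [284.22561747 160.15826472]]
```

View pics/w8.png

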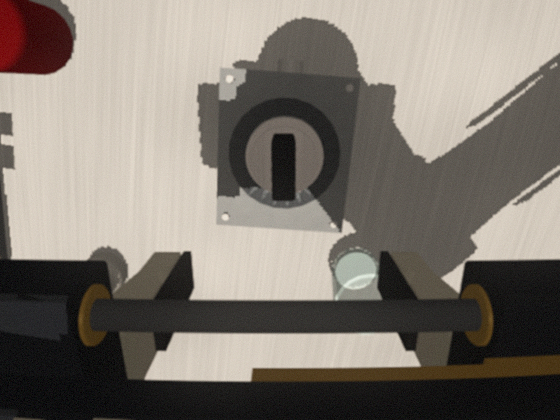

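View pics/s8z.png

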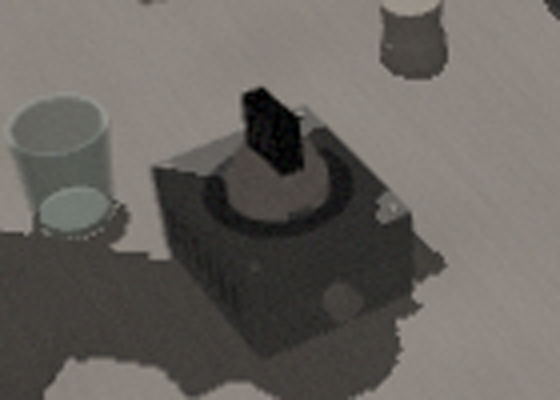

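View pics/c8.png

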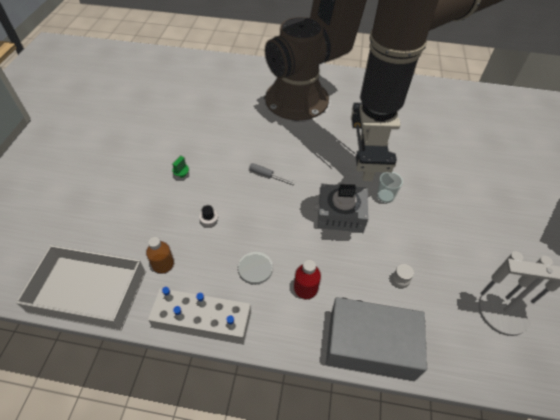

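```bash
python3 - <<'E'
from h import *
d=load('s8'); c=load('w8'); a=np.radians(-171.9-90); u=np.array([np.cos(a),np.sin(a)]); v=np.array([-u[1],u[0]])
for n,k in(('side',d),('wrist',c)):
  im=k['frame'].copy()
  im=cv2.resize(im,None,fx=5,fy=5,interpolation=cv2.INTER_CUBIC)
  for zz,col in((.132,(0,255,0)),(.128,(0,0,255))):
    P=[np.r_[np.array([.4990,.2002])+s*.021*u+t*.008*v,zz] for s,t in((1,1),(1,-1),(-1,-1),(-1,1))]
    q=(proj(k,P)*5+2).astype(int); cv2.polylines(im,[q],True,col,1)
  x,y=q.mean(0).astype(int); cv2.imwrite(f'pics/o{n}.png',im[max(0,y-200):y+250,x-200:x+200])
cv2.imwrite('pics/o.png',np.hstack([cv2.imread('pics/oside.png'),cv2.imread('pics/owrist.png')]))
E
```

```text
(no output)
```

View pics/o.png

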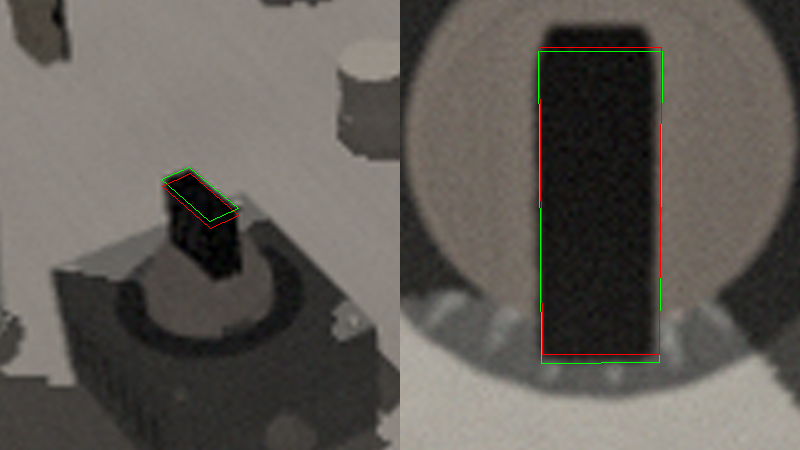

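The overlay matches the locked height (green, 132 mm top) in the side view. The yaw agrees and the module is upright, so I'm handing in.

```bash
python3 -c "
from plant import close_job; print(close_job())"
```

```text
the job is handed in; nothing more can be done
None
```

The lamp module is locked in the bayonet socket and standing upright. I handed the job in at about 25 s, with the arm clear of everything.

**What I did:** I took the black-bar module across its 16 mm and found the entry slots in close wrist pictures. It went in at the first try and I pressed it down against the spring. I turned it clockwise about 59° until the stop showed as a rising twist torque of about 0.4 N·m. I then backed off about 9° to the notches, let it rise with the spring and released it.

**Forces:** The highest readings I took were about 14 N vertical and 3 N sideways. Those came at the end of each move, not continuously. One sideways touch of about 3 N during the press was eased by a 0.8 mm shift.

**Last checks:**
- **Height in the notches:** before I let go, the grip point was 34.4 mm above the socket against 35 mm when locked. The upward force kept falling at the spring's rate above lip height.
- **Picture check:** a projected bar outline at locked height matches the side view, and the wrist view agrees on angle and position. That view can't settle the height, since the locked outline and one 4 mm lower nearly coincide there.
- **Other things on the bench:** they look unmoved in the last scene picture.

I did not twist it again after release to test the lock. During the turn the tool drifted about 1 mm sideways from the bore guiding the stem, with only small forces.

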